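Return a slide carrier to the rack and show the next one to the inspection camera

TASK

The carrier in the single stand has been inspected: slide it down into the empty slot of the rack until it is fully home, and let go of it. Then draw the carrier with the long grip bar out of the rack and hold it up in front of the inspection camera: grip bar uppermost, the centre of its sheet on the lens axis 12 cm from the lens, the sheet square to the lens and level with the camera's tilt. Finish still holding it there, without lifting out the third carrier, touching the camera, or disturbing the oil bottle, the pill jar or the timer.

Things in the scene. Friction and masses are not known exactly. Their poses are not given: they have to be found in the camera images.
- return_carrier: The inspected carrier, at the start in the single stand. Aluminium sheet 70 wide (x), 6 thick (y), 82 high (z 0 to 82 mm) on edge, lower corners rounded 6 mm, about 120 g; on top a black grip bar 14 thick (y), z 80 to 106 mm, 30 long (x). Origin: middle of the foot; z up. Both faces alike, with a glass slide: a half turn about z changes nothing.
- next_carrier: The carrier to show, the only one with the long (60 mm) grip bar; at the start in one of the rack's slots. Aluminium sheet 70 wide (x), 6 thick (y), 82 high (z 0 to 82 mm) on edge, lower corners rounded 6 mm, about 120 g; on top a black grip bar 14 thick (y), z 80 to 106 mm, 60 long (x). Origin: middle of the foot; z up. Both faces alike, with a glass slide: a half turn about z changes nothing.
- next_carrier_centre (a point): Centre of the next carrier's sheet: 40 mm above the middle of its foot. Axes as the carrier's (y is normal to the sheet).
- other_carrier: Third carrier, in another slot of the rack; it stays there. Aluminium sheet 70 wide (x), 6 thick (y), 82 high (z 0 to 82 mm) on edge, lower corners rounded 6 mm, about 120 g; on top a black grip bar 14 thick (y), z 80 to 106 mm, 30 long (x). Origin: middle of the foot; z up. Both faces alike, with a glass slide: a half turn about z changes nothing.
- rack: Fixed rack, 104 (x) x 200 (y) x 53 mm high; three slots at y = -65, 0, +65 mm; a sheet stands in one on edge, its width along x. Slot floor 8 mm above the table; end walls 74 mm apart inside, guide ribs at each end 8 mm apart (play for a sheet 2 mm and 1 mm a side), their tops rounded, 53 mm above the table. Origin: middle of its underside.
- slot_clip: Bent steel clip 14 wide fixed on the rack's near (-x) edge in front of the empty slot. Its origin is not on the clip but in the middle of that empty slot's floor (where the middle of the carrier's foot belongs, 8 mm above the table); axes as the rack's.
- stand: Fixed stand with a single slot just like the rack's, 104 (x) x 60 (y) x 53 mm high. Origin: middle of its underside on the table.
- camera_stand: Fixed pillar stand of the inspection camera, foot 115 x 110 mm, a fork at 280 mm high carries the camera; about 295 mm high, at most 90 mm wide above the foot. Origin: on the table under the camera's tilt axis; -x is the way the camera looks.
- camera_head (a joint): Tilt of the camera in its fork: 0 looks level, positive looks downward by that angle (rad). The hinge is stiff and stays as found.
- lens (a point): Middle of the camera's front lens (black barrel 42 mm thick, 63 mm ahead of the tilt axis). The lens looks along -x of this frame (tilt included); y is level; z is the camera's own up. The sheet's centre belongs at (-120, 0, 0) mm in this frame, the carrier's z along this z.
- oil_bottle: Small brown dropper bottle, 29 x 29 x 77 mm, loose, on the table behind the gap between rack and camera; leave alone. Origin: middle of its underside.
- pill_jar: White jar, 42 x 42 x 55 mm, loose, on the table at the right, nearer the robot than the rack; leave alone. Origin: middle of its underside.
- timer: White clockwork timer, 47 x 62 x 66 mm, loose, right of the rack; leave alone. Origin: middle of its underside.
Not all that is in view belongs to the job. What is shaped like the next_carrier but blue or purple is not meant.

How it is judged:
On the way, in this order (a step that is already met when the one before it is completed fails the run):
1. the inspected carrier is home in the empty slot and let go (x of return_carrier in the frame of slot_clip between -0.006 and 0.006 m and y of return_carrier in the frame of slot_clip between -0.005 and 0.005 m and z of return_carrier in the frame of slot_clip below 0.004 m and angle between the z axis of return_carrier and the z axis of slot_clip, either way round below 0.08 rad and contact force between the fingers and return_carrier below 0.2 N and linear speed of return_carrier below 0.02 m/s), for 0.2 s.
2. the carrier with the long grip is out of the rack, in the fingers (height (world z) of next_carrier above 0.09 m and contact force between the fingers and next_carrier above 1 N), for 0.2 s.
At the end, for the whole second after the job is handed in: Long-grip carrier held still in the fingers, grip up, sheet centre 100-140 mm from the lens, within 15 mm of its axis, square and level to it within 0.12 rad, touching nothing else; returned carrier released, foot within 4 mm of the empty slot's floor; third carrier still in its slot (all of step 2 and x of next_carrier_centre in the frame of lens between -0.14 and -0.1 m and y of next_carrier_centre in the frame of lens between -0.015 and 0.015 m and z of next_carrier_centre in the frame of lens between -0.015 and 0.015 m and angle between the y axis of next_carrier and the x axis of lens, either way round below 0.12 rad and angle between the x axis of next_carrier and the y axis of lens, either way round below 0.12 rad and angle between next_carrier's own z axis and vertical below 0.7 rad and contact force between next_carrier and rack below 0.1 N and contact force between next_carrier and camera_stand below 0.1 N and linear speed of next_carrier below 0.02 m/s and angular speed of next_carrier below 0.15 rad/s and x of return_carrier in the frame of slot_clip between -0.006 and 0.006 m and y of return_carrier in the frame of slot_clip between -0.005 and 0.005 m and z of return_carrier in the frame of slot_clip below 0.004 m and angle between the z axis of return_carrier and the z axis of slot_clip, either way round below 0.08 rad and contact force between the fingers and return_carrier below 0.2 N and distance of other_carrier from where it was at the start of the episode below 0.012 m); the arm keeps its last pose, push and grip.
It fails at once if the third carrier is pulled up or shifted by more than 20 mm (distance of other_carrier from where it was at the start of the episode above 0.02 m).
It fails at once if the camera or its stand is struck (more than 2 N) (contact force between camera_stand and anything else above 2 N).
It fails at once if the oil bottle is shifted more than 20 mm or tipped (distance of oil_bottle from where it was at the start of the episode above 0.02 m or angle between oil_bottle's own z axis and vertical above 0.4 rad).
It fails at once if the pill jar is shifted more than 20 mm or tipped (distance of pill_jar from where it was at the start of the episode above 0.02 m or angle between pill_jar's own z axis and vertical above 0.4 rad).
It fails at once if the timer is shifted more than 20 mm or tipped (distance of timer from where it was at the start of the episode above 0.02 m or angle between timer's own z axis and vertical above 0.4 rad).
It also fails if it takes over 67 s, if anything falls off the work surface, if the arm or the gripper's body presses on something with over 40 N, if the wrist force passes 120 N, or if a joint passes its speed limit or range.

ROBOT

A 7-joint arm with a two-finger parallel gripper is mounted at the origin on a cart in front of the work surface, level with it; the furniture and walls round the work are solid. World frame = base frame: x ahead of the robot, y to its left, z up, the work surface at z = 0. Lengths are in m, angles in rad, forces in N, time in s.
With the tool pointing down it reaches from about 0.4 to 0.85 m from the base axis. Payload 10.4 kg.
Tool frame: the origin (TCP) lies at the very end of the fingers, on their centre line; the grasp point (between the pads) lies 19 mm behind it (grip_point_offset is the distance from the TCP to the grasp point, in m); z points along the fingers, y is the line along which they close (so a half turn about z gives the same grasp; the last joint's range is limited). The gripper opens to 87 mm and grips with 3 to 60 N. Pads are 19 mm wide; open, the fingers measure 117 mm over their backs; the gripper's body (75 mm by 190 mm) begins 51 mm behind the grasp point.
Start: joints at [-1.307, 0.332, -0.065, 1.46, 0.022, 1.35, -0.088], TCP at [0.177, 0.599, 0.223] pointing down, gripper open.
Joint ranges: [-2.6, 2.6], [-0.5, 2.12], [-1.47, 1.34], [0.16, 2.42], [-1.27, 4.41], [0.06, 2.06], [-2.6, 2.6]. Speed limits (rad/s): [2.22, 2.22, 2.79, 2.79, 3.14, 3.14, 3.14].

INTERFACE

Orientations are given as a unit quaternion [x, y, z, w].
In Python, from bench import * gives the robot as it stands.
- The arm moves only by the tool play_rows, never from a script. Its argument "increments" is text: rows parted by semicolons, each of 7 numbers parted by spaces: the turn, a rotation vector about the tool's x, y, z in rad, then the shift along the tool's x, y, z in m, then the opening, from 0 (shut) to 1 (fully open). A call has 1 to 8 rows; each row is the pose to reach, as a shift and turn from the pose commanded when the call began, along the tool's axes at that moment; what a row does not reach only later rows make up. A row lasts 1/10 s, in which the tool goes at most 50 mm and 8.59 degrees, less where a joint would pass 70% of its speed; a pose out of reach is approached as far as the arm can. A call with a gripper value outside its range is refused whole. The fingers move at their own pace and stop on an object; "grip_force" is the grip in N (left out, the last holds). Time passes only in rows, so rows that repeat a pose let the fingers close. It gives the time, the measured TCP pose, the force, the opening and the grip force at its end, in the units of the state.
- read_state(): the state, without advancing time (a new reading comes with each control period).
- camera(name): name is "side" or "top"; returns a dict with "color" (384x512x3 uint8, red, green, blue), "fx", "fy", "cx", "cy" (pixels), "camera_from_world" (4x4, takes a point from world to camera coordinates). Camera axes: x right, y down, z forward; pixel columns grow to the right and rows downward; lengths in m; the calibration is good to about 2 mm. A picture is of the moment at which its call begins. There is no depth.
- close_job(): hands the job in; it is judged then, once.
The state is a dict: "time": time; "joint_positions": joint angles; "joint_vel": joint speeds; "joint_torque": joint torques, N m; "ee_pos": TCP position; "eef_rot": TCP orientation; "ft_force": force on the tool from outside, world axes, zero at the start; "torque": the same for the moment, N m; "width": finger opening in m; "grip_force": force on a finger pad.
Only numpy, scipy, OpenCV 4.12 (cv2) and the standard library are available. Lean on these libraries where they do the work, as an engineer would, in place of code of your own. Each camera call takes 0.05 s, during which the arm holds its last target. There are 200 camera calls.

## Working session

There is one attempt and no reset: what is moved stays moved. The work goes in short steps, Python scripts to look and compute and a tool call to move; the robot and the scene stay as the last step left them, time stands still between calls to the robot, and variables do not carry over. Pictures are saved under pics/ and viewed, at most 10 in all, crops included, and the job is handed in when it is done.

Besides the shell and the picture viewer there is one more tool, called after ">>>" as name(argument=value, ...), one argument or row to a line, values as JSON. play_rows: Moves the arm, as the interface text tells. Its arguments: {"type":"object","properties":{"increments":{"type":"string"},"grip_force":{"type":"number"}},"required":["increments"]}

```bash
mkdir -p pics; ls
python3 - <<'E'
from bench import *
import cv2,numpy as np
s=read_state(); print({k:np.round(v,3).tolist() for k,v in s.items()})
for n in("side","top"):
    c=camera(n); cv2.imwrite(f"pics/{n}0.png",cv2.resize(c["color"][:,:,::-1],(800,600),interpolation=cv2.INTER_CUBIC))
    np.savez(f"{n}0.npz",**c); print(n,c["fx"],c["cx"],c["cy"],np.round(c["camera_from_world"],4).tolist())
E
```

```text
pics
{'time': 0.0, 'joint_positions': [-1.307, 0.333, -0.065, 1.461, 0.022, 1.35, -0.089], 'joint_vel': [0.001, 0.001, -0.002, 0.0, -0.001, -0.0, 0.001], 'joint_torque': [-0.001, -62.326, 0.024, -38.988, -0.061, 0.04, 0.0], 'ee_pos': [0.177, 0.599, 0.222], 'eef_rot': [0.143, 0.99, -0.001, -0.0], 'ft_force': [0.077, 0.357, -0.37], 'torque': [-0.023, -0.05, 0.017], 'grip_force': 0.0, 'width': 0.087}
side 410.70321031479693 251.55449995233974 188.02453776085292 [[0.927, -0.3751, -0.0023, -0.5279], [-0.1673, -0.4082, -0.8974, 0.195], [0.3357, 0.8323, -0.4412, 1.1366], [0.0, 0.0, 0.0, 1.0]]
top 388.48860916347405 255.34202672826908 191.20320135065077 [[0.0015, -1.0, -0.0062, -0.101], [-0.9979, -0.0011, -0.0655, 0.5216], [0.0655, 0.0063, -0.9978, 1.2007], [0.0, 0.0, 0.0, 1.0]]
```

View pics/side0.png

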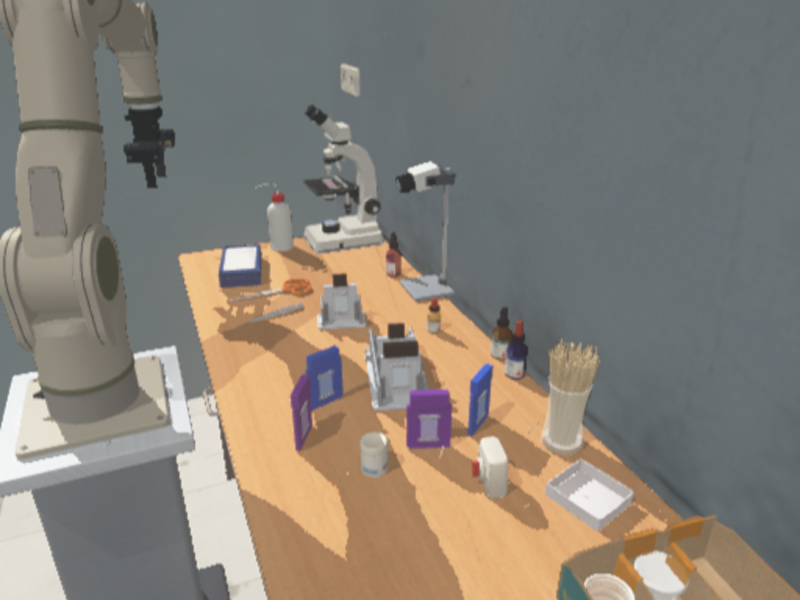

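View pics/top0.png

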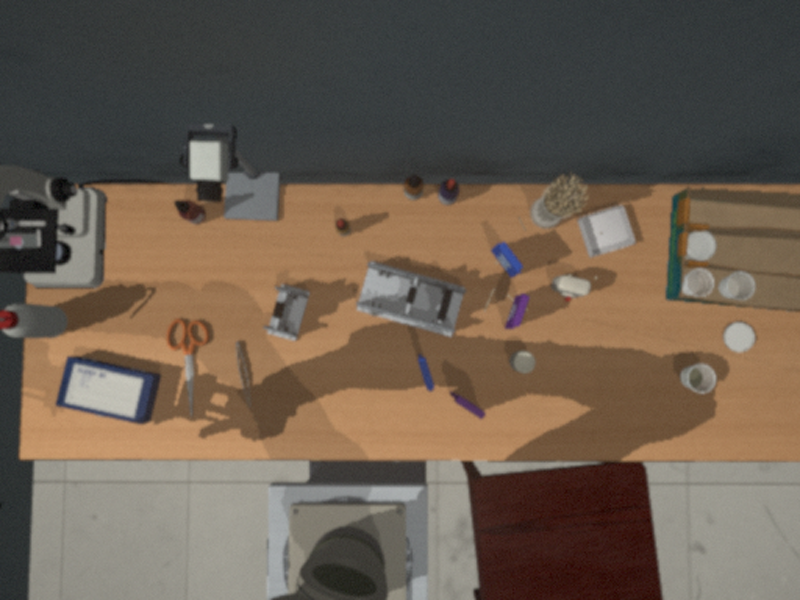

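The side view shows the single stand with its carrier at (342,300). The rack is at (395,370), with a long bar at (400,348) and a short bar at (397,330). The inspection camera's head is at (430,180). In the top view the stand is at (288,312), the rack at (412,298) with its empty slot on the left at about (378,285), the camera head at (208,160) and its foot at (252,196).

Candidates for the long-grip carrier, in side-view pixels:
- (400,348): black long bar, nearest slot of the rack.
- (397,330): short bar in the middle slot, so the third carrier.
- (340,282): in the stand, so the return carrier.
- Blue and purple decoys at (325,378), (302,412), (428,420) and (480,398).

I choose (400,348) and will check it in a close crop.

Run:
```python
import cv2,numpy as np
s=np.load("side0.npz")["color"][:,:,::-1];t=np.load("top0.npz")["color"][:,:,::-1]
def cr(im,x,y,w,h,W,H): return cv2.resize(im[y:y+h,x:x+w],(W,H),interpolation=cv2.INTER_CUBIC)
a=cr(s,195,170,80,100,400,500)   # x5
b=cr(s,245,95,50,60,400,480)   # x8
cv2.imwrite("pics/c1.png",np.hstack([a,cv2.copyMakeBorder(b,0,20,0,0,cv2.BORDER_CONSTANT)]))
a=cr(t,165,160,140,60,700,300); b=cr(t,110,75,80,60,400,300)
cv2.imwrite("pics/c2.png",np.vstack([a,cv2.copyMakeBorder(b,0,0,0,300,cv2.BORDER_CONSTANT)]))
```

```text
(no output)
```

View pics/c1.png

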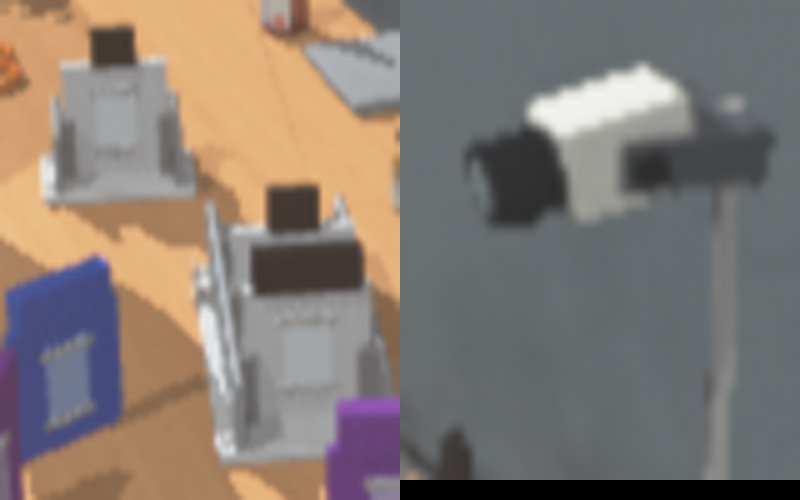

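View pics/c2.png

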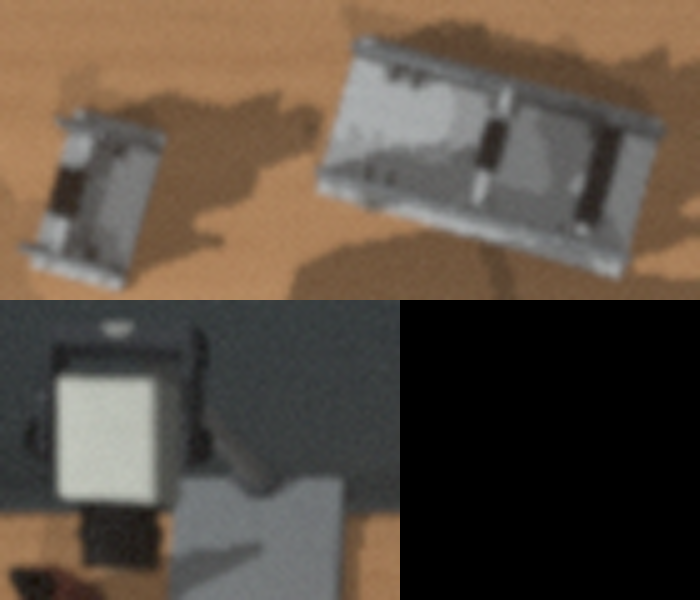

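Crops confirm the choice: the long bar sits in the right-hand (-y) slot, at top pixel (285,195). A short bar is in the middle slot at (263,189), and the left (+y) slot is empty. The inspection camera looks towards the robot, tilted slightly down.

```bash
cat > h.py <<'E'
import cv2,numpy as np
from bench import *
def ray(c,uv):
    T=c["camera_from_world"];R=T[:3,:3];o=-R.T@T[:3,3]
    d=R.T@np.array([(uv[0]-c["cx"])/c["fx"],(uv[1]-c["cy"])/c["fy"],1.]);return o,d/np.linalg.norm(d)
def onz(c,uv,z): o,d=ray(c,uv);return o+d*(z-o[2])/d[2]
def tri(c1,u1,c2,u2):
    o1,d1=ray(c1,u1);o2,d2=ray(c2,u2)
    t=np.linalg.lstsq(np.c_[d1,-d2],o2-o1,rcond=None)[0];p,q=o1+t[0]*d1,o2+t[1]*d2
    return (p+q)/2,np.linalg.norm(p-q)
def proj(c,p):
    q=c["camera_from_world"][:3]@np.r_[p,1];return np.array([q[0]/q[2]*c["fx"]+c["cx"],q[1]/q[2]*c["fy"]+c["cy"]])
def blobs(c,mask,box,mn=15):
    x,y,w,h=box;m=np.zeros(mask.shape,np.uint8);m[y:y+h,x:x+w]=mask[y:y+h,x:x+w]
    n,l,st,ce=cv2.connectedComponentsWithStats(m)
    out=[]
    for i in range(1,n):
        if st[i,4]>=mn:
            p=np.argwhere(l==i)[:,::-1].astype(np.float32)
            out.append((ce[i],st[i],p))
    return out
E
python3 - <<'E'
from h import *
t=dict(np.load("top0.npz"));s=dict(np.load("side0.npz"))
np.set_printoptions(precision=4,suppress=True)
print(ray(t,(0,0))[0],ray(s,(0,0))[0])
for n,c,box in(("top",t,(165,160,140,60)),("side",s,(205,170,70,65))):
    hsv=cv2.cvtColor(c["color"],cv2.COLOR_RGB2HSV); dark=((hsv[...,2]<65)).astype(np.uint8)
    print(n)
    for ce,st,p in blobs(c,dark,box): print(ce,st,cv2.minAreaRect(p),onz(c,ce,.114)[:2] if n=="top" else "")
hsv=cv2.cvtColor(t["color"],cv2.COLOR_RGB2HSV)
g=((hsv[...,1]<75)).astype(np.uint8)
for ce,st,p in blobs(t,g,(165,160,140,60),100):
    r=cv2.minAreaRect(p); b=cv2.boxPoints(r)
    print("rack/stand",r,[onz(t,u,.053)[:2] for u in b], onz(t,r[0],.053)[:2])
    P=np.array([onz(t,u,.053)[:2] for u in b]); print([np.linalg.norm(P[i]-P[i-1]) for i in range(4)],[np.degrees(np.arctan2(*(P[i]-P[i-1])[::-1])) for i in range(4)])
E
```

```text
[ 0.442  -0.108   1.2316] [ 0.1405 -1.0643  0.6752]
top
[263.0333 188.5   ] [261 184   5  10  30] ((263.0294189453125, 188.38235473632812), (3.152963161468506, 8.973817825317383), 14.03624439239502) [ 0.5232 -0.1231]
[284.3667 193.5667] [280 184  10  21  90] ((283.6751403808594, 193.90444946289062), (5.756193161010742, 19.75164222717285), 16.389541625976562) [ 0.5086 -0.1845]
[178.4615 198.    ] [176 194   6   9  39] ((178.41175842285156, 197.85296630859375), (4.6081767082214355, 8.246211051940918), 14.03624439239502) [0.4955 0.1207]
side
rack/stand ((262.2597351074219, 190.85430908203125), (64.85860443115234, 33.993614196777344), 15.708637237548828) [array([ 0.4972, -0.0127]), array([ 0.5973, -0.0402]), array([ 0.5437, -0.2305]), array([ 0.4443, -0.2021])] [ 0.5204 -0.1216]
[np.float64(0.19664005526896583), np.float64(0.10379168370406969), np.float64(0.19770109198867766), np.float64(0.103379768439422)] [np.float64(74.37458287481456), np.float64(-15.359077677079354), np.float64(-105.74493793470698), np.float64(164.0541649334266)]
rack/stand ((183.14389038085938, 199.20030212402344), (21.955577850341797, 33.511146545410156), 15.64224624633789) [array([0.4547, 0.1642]), array([0.553 , 0.1382]), array([0.535 , 0.0735]), array([0.4369, 0.0998])] [0.4948 0.1189]
[np.float64(0.0668582457569047), np.float64(0.1017028517524234), np.float64(0.06721533154124824), np.float64(0.10156293614452604)] [np.float64(74.54201278341016), np.float64(-14.814352341457827), np.float64(-105.57437376375582), np.float64(164.98515683873822)]
```

Run:
```python
from h import *
np.set_printoptions(precision=4,suppress=True)
A={}
for n in("top","side"):
    cs=[camera(n) for _ in range(5)]; c=cs[0]; c["color"]=np.clip(np.mean([k["color"] for k in cs],0),0,255).round().astype(np.uint8); np.savez(n+"A.npz",**c); A[n]=c
def cr(im,x,y,w,h,k):
    o=cv2.resize(im[y:y+h,x:x+w,::-1],(w*k,h*k),interpolation=cv2.INTER_NEAREST)
    for i in range(0,w,5): cv2.line(o,(i*k,0),(i*k,(8 if (x+i)%10==0 else 4)),(0,0,255),1); (x+i)%10==0 and cv2.putText(o,str(x+i),(i*k,18),0,.35,(0,255,255),1)
    for i in range(0,h,5): cv2.line(o,(0,i*k),((8 if (y+i)%10==0 else 4),i*k),(0,0,255),1); (y+i)%10==0 and cv2.putText(o,str(y+i),(0,i*k+4),0,.35,(0,255,255),1)
    return o
a=cr(A["side"]["color"],250,95,45,58,8.0.__int__() if 0 else 8); b=cr(A["top"]["color"],110,75,50,58,8)
cv2.imwrite("pics/c3.png",np.hstack([a,b]))
```

```text
(no output)
```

View pics/c3.png

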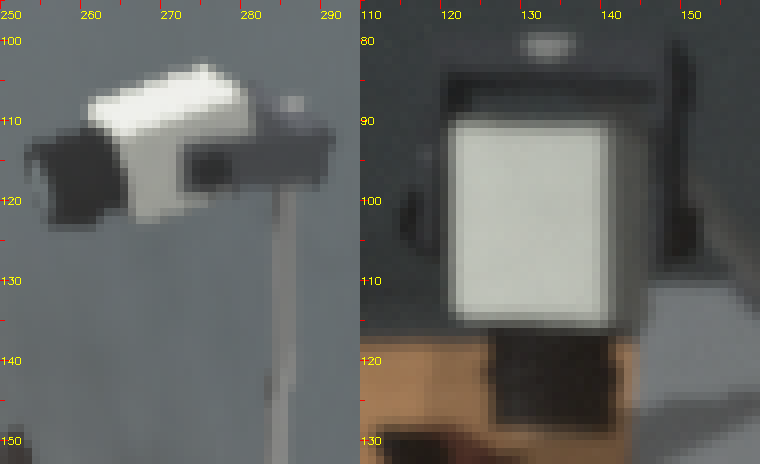

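The side crop shows the camera box's top face with corners near (261,107.5), (264,112), (280,107) and (275.4,103). The barrel front runs from about (253.5,112.5) to (257,123). In the top crop the box top is x 121 to 141, y 90 to 115.8, and the barrel front edge is at y=129, x 126 to 142.

Run:
```python
from h import *
np.set_printoptions(precision=4,suppress=True)
t=dict(np.load("topA.npz"));s=dict(np.load("sideA.npz"))
H=np.array([.5,.5])
P={}
for k,a,b in (("ff",(121,115.75),(261,107.5)),("fn",(141.2,115.75),(264,112.25)),("rn",(141.2,90),(280.3,107)),("rf",(121,90),(275.4,103)),("rimtop",(134.2,129),(254.3,112.4))):
    p,e=tri(t,np.array(a)-H,s,np.array(b)-H);P[k]=p;print(k,p,e)
f=(P["ff"]+P["fn"])/2;r=(P["rf"]+P["rn"])/2;d=f-r;print("look",d,np.linalg.norm(d),"tilt",np.degrees(np.arctan2(-d[2],np.hypot(*d[:2]))),"yaw",np.degrees(np.arctan2(d[1],d[0])))
w=(P["ff"]+P["rf"]-P["fn"]-P["rn"])/2;print("wid",w,np.linalg.norm(w),np.degrees(np.arctan2(w[1],w[0])))
# foot of the stand, top view
hsv=cv2.cvtColor(t["color"],cv2.COLOR_RGB2HSV)
g=((hsv[...,1]<75)&(hsv[...,2]>85)).astype(np.uint8)
for ce,st,p in blobs(t,g,(140,105,45,45),100):
    ro=cv2.minAreaRect(p);print(ro,[onz(t,u,.008)[:2] for u in cv2.boxPoints(ro)])
for ce,st,p in blobs(t,(hsv[...,2]>150).astype(np.uint8),(112,80,40,40),100): print("boxtop",cv2.minAreaRect(p))
# bars
for c,box in((t,(165,160,140,60)),(s,(205,165,70,70))):
    dk=(c["color"].max(2)<85).astype(np.uint8)
    for ce,st,p in blobs(c,dk,box,12): print(ce,st,cv2.minAreaRect(p))
```

```text
ff [0.692  0.2268 0.2982] 0.0064087455377846055
fn [0.6884 0.1801 0.2945] 0.0033349966778820966
rn [0.7482 0.1776 0.3071] 0.004136270460174263
rf [0.7496 0.2255 0.309 ] 0.00015430526323929297
rimtop [0.6577 0.1965 0.2927] 0.00046141357158996013
look [-0.0587  0.0019 -0.0117] 0.059895946471634445 tilt 11.279664455239592 yaw 178.1751055199373
wid [0.0026 0.0473 0.0028] 0.04744375038145078 86.88927652261324
((160.5, 125.0), (30.0, 35.0), 90.0) [array([0.7828, 0.2604]), array([0.7828, 0.148 ]), array([0.6856, 0.1466]), array([0.6856, 0.2584])]
boxtop ((130.5, 102.5), (23.0, 17.0), 90.0)
[283.1386 189.604 ] [268 178  29  28 202] ((278.4157409667969, 188.3651580810547), (27.542041778564453, 24.365936279296875), 31.429563522338867)
[263.     188.5319] [260 184   7  10  47] ((263.0500183105469, 188.3500213623047), (4.743415832519531, 9.486830711364746), 18.434947967529297)
[181.4043 195.6383] [175 187  16  17  94] ((181.8429718017578, 194.07760620117188), (8.231532096862793, 19.647525787353516), 32.735225677490234)
[181.7826 208.5217] [179 205   6   7  23] ((182.25001525878906, 208.75003051757812), (5.656853675842285, 4.949747085571289), 45.0)
[217.2128 179.2553] [214 176   8   7  47] ((217.5, 179.0), (7.0, 6.0), 0.0)
[253.0563 211.5493] [249 208   9   8  71] ((253.0, 211.5), (7.0, 8.0), 90.0)
[255.9681 223.2128] [246 219  21  10 188] ((256.0, 223.5), (9.0, 20.0), 90.0)
```

Run:
```python
from h import *
np.set_printoptions(precision=4,suppress=True)
t=dict(np.load("topA.npz"));s=dict(np.load("sideA.npz"))
print(s["color"][109:126,250:270].max(2))
def ony(c,uv,y): o,d=ray(c,uv);return o+d*(y-o[1])/d[1]
for n,u in(("rimtop",(254.3,112.4)),("rimbot",(257,123.4)),("facemid",(255.3,117.9)),("boxfn",(264,112.25)),):
    print(n,ony(s,np.array(u)-.5,.204 if n!="boxfn" else .18))
for th in (7,9,11.5,14):
    a=np.radians(th); ax=np.array([.72,.204,.28]); l=ax+.063*np.array([-np.cos(a),0,-np.sin(a)]);up=np.array([-np.sin(a),0,np.cos(a)])
    print(th,l,proj(s,l)+.5,proj(s,l+.021*up)+.5,proj(s,l-.021*up)+.5,proj(t,l+.021*up)+.5)
```

```text
[[114 114 115 114 114 114 114 115 114 114 125 200 230 238 240 240 240 240
  240 237]
 [114 114 115 115 114 114 114 113 112 110  99 136 180 217 236 240 237 229
  226 217]
 [115 114 115 114 112 112 110  97  92  89  65  69  91 143 211 225 218 191
  179 172]
 [115 114 115 111  94  93  90  68  61  59  54  53  56  83 146 178 173 163
  159 158]
 [115 114 113  93  68  61  60  55  52  52  51  51  51  57 100 154 160 159
  157 156]
 [115 114 111  75  73  58  53  52  51  51  50  50  50  51  79 149 160 158
  157 156]
 [114 114 112  85 104  67  52  51  51  51  50  50  49  49  66 128 157 157
  157 157]
 [114 115 113  93 119  82  55  50  50  51  50  50  49  49  54  93 152 157
  157 157]
 [114 115 114 103 116 103  63  51  50  50  50  50  49  49  49  76 146 156
  157 158]
 [114 114 114 114 117 116  72  51  49  49  49  49  48  48  48  68 139 155
  157 158]
 [114 114 114 113 108 114  79  53  48  49  48  48  48  47  47  66 134 155
  156 156]
 [114 114 113 112 104 112  83  54  49  48  47  47  48  52  53  71 131 157
  156 155]
 [114 113 113 113 111 103  76  53  48  47  47  48  57  82  86  91 122 155
  155 
[... 189 characters left out ...]
113 113 113 110 110 110 110 109 109 111 112 112 110 109 109
  108 108]
 [114 113 112 112 113 113 112 112 112 112 112 111 111 112 112 111 109 109
  108 107]]
rimtop [0.661  0.204  0.2904]
rimbot [0.6711 0.204  0.2505]
facemid [0.6647 0.204  0.2708]
boxfn [0.6865 0.18   0.2944]
7 [0.6575 0.204  0.2723] [253.35   117.6891] [252.6479 111.8053] [254.0421 123.4893] [131.0915 129.9753]
9 [0.6578 0.204  0.2701] [253.4332 118.2977] [252.5347 112.4746] [254.3187 124.0366] [131.3907 130.3519]
11.5 [0.6583 0.204  0.2674] [253.5658 119.0488] [252.424  113.3117] [254.6907 124.7012] [131.7661 130.7767]
14 [0.6589 0.204  0.2648] [253.7298 119.788 ] [252.3475 114.148 ] [255.0912 125.3431] [132.1425 131.1503]
```

```bash
cat >> h.py <<'E'
from scipy.spatial.transform import Rotation as Ro
def down(phi,tilt=0.):
    "tool y at world yaw phi (deg); tool z down"
    a=np.radians(phi);y=np.array([np.cos(a),np.sin(a),0]);z=np.array([0,0,-1.]);return np.c_[np.cross(y,z),y,z]
def rel(p,R):
    s=read_state();C=Ro.from_quat(s["eef_rot"]).as_matrix()
    print("t",round(s["time"],2),"turn",np.round(Ro.from_matrix(C.T@R).as_rotvec(),4),"shift",np.round(C.T@(np.array(p)-s["ee_pos"]),4))
E
python3 - <<'E'
from h import *
rel((.4957,.1225,.19),down(74.5)); rel((.4957,.1225,.088),down(74.5))
E
```

```text
t 0.6 turn [ 0.0001 -0.     -0.0163] shift [-0.4408 -0.3673  0.0325]
t 0.6 turn [ 0.0001 -0.     -0.0163] shift [-0.4408 -0.3673  0.1345]
```

>>> play_rows(
  increments="0 0 -0.0163 -0.441 -0.367 0.032 0.6;0 0 -0.0163 -0.441 -0.367 0.032 0.6;0 0 -0.0163 -0.441 -0.367 0.032 0.6;0 0 -0.0163 -0.441 -0.367 0.032 0.6;0 0 -0.0163 -0.441 -0.367 0.032 0.6;0 0 -0.0163 -0.441 -0.367 0.032 0.6;0 0 -0.0163 -0.441 -0.367 0.032 0.6;0 0 -0.0163 -0.441 -0.367 0.032 0.6",
)

```text
time: 1.4
ee_pos: [0.3998, 0.2658, 0.2005]
eef_rot: [0.135, 0.991, 0.0, 0.0]
ft_force: [1.4, 1.3, -0.4]
width: 0.052
grip_force: 0.0
```

Run:
```python
from h import *
rel((.4957,.1225,.19),down(74.5))
```

```text
t 1.4 turn [0.001  0.0003 0.0001] shift [-0.1307 -0.1125  0.0104]
```

>>> play_rows(
  increments="0 0 0 -0.131 -0.112 0.010 0.6;0 0 0 -0.131 -0.112 0.010 0.6;0 0 0 -0.131 -0.112 0.010 0.6;0 0 0 -0.131 -0.112 0.010 0.6;0 0 0 -0.131 -0.112 0.010 0.6;0 0 0 -0.131 -0.112 0.010 0.6",
)

```text
time: 2.0
ee_pos: [0.4952, 0.1249, 0.1902]
eef_rot: [0.135, 0.991, 0.0, -0.0]
ft_force: [-1.1, 0.7, -0.4]
width: 0.0521
grip_force: 0.0
```

Run:
```python
from h import *
rel((.4957,.1225,.088),down(74.5))
c=camera("top");np.savez("topB.npz",**c);d=camera("side");np.savez("sideB.npz",**d)
t=c["color"][140:240,130:310,::-1];s=d["color"][130:240,175:285,::-1]
a=cv2.resize(t,(800,444),interpolation=cv2.INTER_CUBIC)[:, :430];b=cv2.resize(s,(370,370));b=cv2.copyMakeBorder(b,0,74,0,0,cv2.BORDER_CONSTANT)
cv2.imwrite("pics/b.png",np.hstack([a,b]))
```

```text
t 2.0 turn [ 0.0003 -0.0003 -0.0007] shift [-0.0012 -0.0022  0.1022]
```

View pics/b.png

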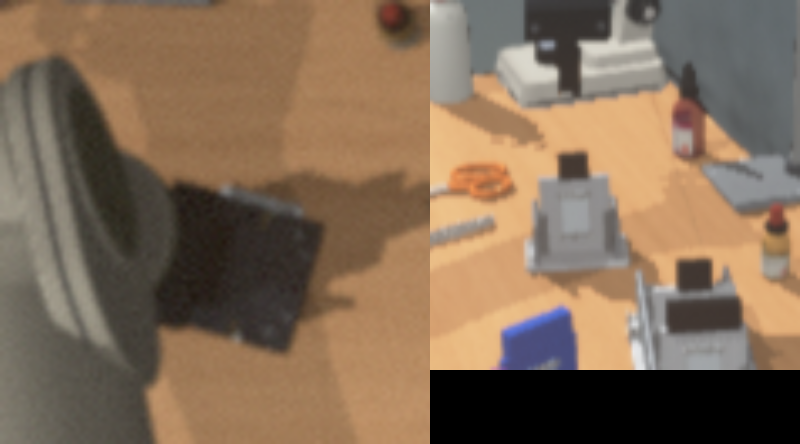

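The fingers sit directly above the stand's carrier: in the side crop the finger is at (570,95) and the bar at (573,155). Descending and gripping.

>>> play_rows(
  increments="0 0 0 -0.001 -0.001 0.045 0.6;0 0 0 -0.001 -0.001 0.08 0.6;0 0 0 -0.001 -0.001 0.102 0.6;0 0 0 -0.001 -0.001 0.102 0.6;0 0 0 -0.001 -0.001 0.102 0;0 0 0 -0.001 -0.001 0.102 0;0 0 0 -0.001 -0.001 0.102 0;0 0 0 -0.001 -0.001 0.102 0",
  grip_force=25,
)

```text
time: 2.9
ee_pos: [0.4965, 0.1238, 0.0893]
eef_rot: [0.135, 0.991, 0.001, 0.001]
ft_force: [0.6, 0.8, 0.5]
width: 0.0278
grip_force: 0.0
```

Run:
```python
from h import *
s=read_state();print({k:np.round(s[k],4).tolist() for k in("ee_pos","ft_force","torque","width","grip_force")})
```

```text
{'ee_pos': [0.4965, 0.1238, 0.0893], 'ft_force': [0.6019, 0.7575, 0.4684], 'torque': [-0.0294, 0.0022, -0.0494], 'width': 0.0278, 'grip_force': 0.0}
```

>>> play_rows(
  increments="0 0 0 0 0 0 0;0 0 0 0 0 0 0;0 0 0 0 0 0 0;0 0 0 0 0 0 0",
  grip_force=25,
)

```text
time: 3.3
ee_pos: [0.4961, 0.1233, 0.0886]
eef_rot: [0.135, 0.991, 0.0, 0.0]
ft_force: [-1.7, -1.4, 5.5]
width: 0.0138
grip_force: 25.0
```

>>> play_rows(
  increments="0 0 0 0 0 -0.02 0;0 0 0 0 0 -0.05 0;0 0 0 0 0 -0.08 0;0 0 0 0 0 -0.1 0;0 0 0 0 0 -0.1 0;0 0 0 0 0 -0.1 0",
)

```text
time: 3.9
ee_pos: [0.4957, 0.1235, 0.1876]
eef_rot: [0.135, 0.991, 0.0, -0.0]
ft_force: [-0.4, -0.4, -1.4]
width: 0.014
grip_force: 25.0
```

Run:
```python
from h import *
s=read_state();print({k:np.round(s[k],4).tolist() for k in("ee_pos","ft_force","torque","width","grip_force")})
a=np.radians(-15.4);y=np.array([-np.sin(a),np.cos(a)])
c=np.array([.5204,-.1216])
print(c+.065*y)
p=c+.065*y
rel((*p,.19),down(74.6))
```

```text
{'ee_pos': [0.4957, 0.1235, 0.1876], 'ft_force': [-0.4307, -0.3705, -1.3912], 'torque': [-0.0355, 0.0028, -0.0352], 'width': 0.014, 'grip_force': 24.9626}
[ 0.53766115 -0.0589338 ]
t 3.9 turn [-0.     -0.0004 -0.0015] shift [-0.0891 -0.1646 -0.0025]
```

Run:
```python
from h import *
np.set_printoptions(precision=4,suppress=True)
s=dict(np.load("sideA.npz"));t=dict(np.load("topA.npz"))
g=s["color"].max(2).astype(float)
a=np.radians(-15.4);X=np.array([np.cos(a),np.sin(a)]);Y=np.array([-X[1],X[0]])
def cross(v,th):
    i=np.where(v<th)[0];l,r=i[0],i[-1]
    return l-1+(v[l-1]-th)/(v[l-1]-v[l]), r+(th-v[r])/(v[r+1]-v[r])
for n,r0,r1,c0,c1,yc in(("stand",177,181,208,228,None),("mid",209,214,242,265,None),("long",221,226,240,272,None)):
    v=g[r0:r1+1,c0:c1].mean(0); l,r=cross(v,100); l+=c0;r+=c0
    pt={"stand":np.array([.4961,.1233]),"mid":np.array([.5204,-.1216]),"long":np.array([.5204,-.1216])-.065*Y}[n]-.007*Y
    out=[]
    for u in(l,r):
        o,d=ray(s,(u,(r0+r1)/2)); k=np.dot(pt-o[:2],Y)/np.dot(d[:2],Y); q=o+k*d; out.append((np.dot(q[:2]-pt,X),q[2]))
    print(n,l,r,np.array(out),"xoff",(out[0][0]+out[1][0])/2,"len",out[1][0]-out[0][0])
```

```text
stand 213.2108108108108 221.0218253968254 [[-0.0126  0.106 ]
 [ 0.0131  0.1045]] xoff 0.00025968477819650684 len 0.025628006999827785
mid 248.59312320916905 257.9425837320574 [[-0.0091  0.1059]
 [ 0.0175  0.1041]] xoff 0.0041981292173899325 len 0.02654718871907275
long 244.84426229508196 266.8703703703704 [[-0.0263  0.1068]
 [ 0.0332  0.1025]] xoff 0.003471183704973223 len 0.05946688598554882
```

>>> play_rows(
  increments="0 0 0 -0.03 -0.04 -0.005 0;0 0 0 -0.06 -0.08 -0.005 0;0 0 0 -0.08 -0.12 -0.005 0;0 0 0 -0.089 -0.15 -0.005 0;0 0 0 -0.089 -0.165 -0.005 0;0 0 0 -0.089 -0.165 -0.005 0;0 0 0 -0.089 -0.165 -0.005 0;0 0 0 -0.089 -0.165 -0.005 0",
)

```text
time: 4.7
ee_pos: [0.5376, -0.0571, 0.1928]
eef_rot: [0.133, 0.991, 0.0, -0.0]
ft_force: [-0.1, -0.2, -1.0]
width: 0.0139
grip_force: 25.0
```

Run:
```python
from h import *
rel((.5411,-.0598,.142),down(74.6))
```

```text
t 4.7 turn [ 0.0005 -0.0008  0.0011] shift [-0.0041 -0.0017  0.0508]
```

>>> play_rows(
  increments="0 0 0 -0.004 -0.001 0.02 0;0 0 0 -0.004 -0.001 0.04 0;0 0 0 -0.004 -0.001 0.0505 0;0 0 0 -0.004 -0.001 0.0505 0;0 0 0 -0.004 -0.001 0.0505 0;0 0 0 -0.004 -0.001 0.0505 0",
)

```text
time: 5.3
ee_pos: [0.5418, -0.0611, 0.1437]
eef_rot: [0.135, 0.991, 0.0, 0.001]
ft_force: [0.2, -0.3, -1.1]
width: 0.0138
grip_force: 25.0
```

Run:
```python
from h import *
rel((.5411,-.0598,.142),down(74.6))
d=camera("side");np.savez("sideC.npz",**d)
cv2.imwrite("pics/d.png",cv2.resize(d["color"][150:270,200:300,::-1],(500,600),interpolation=cv2.INTER_CUBIC))
```

```text
t 5.3 turn [ 0.0006  0.0013 -0.0014] shift [0.0011 0.0011 0.0017]
```

View pics/d.png

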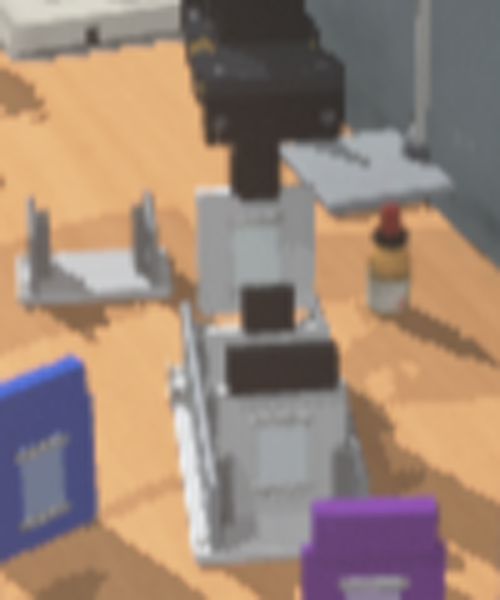

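The carrier hangs upright over the empty slot at (255,250). The middle carrier is at (268,310), the long bar at (282,365) and the clip at (178,385). Now descending slowly while watching the force.

>>> play_rows(
  increments="0 0 0 0.001 0.001 0.004 0;0 0 0 0.001 0.001 0.008 0;0 0 0 0.001 0.001 0.012 0;0 0 0 0.001 0.001 0.016 0;0 0 0 0.001 0.001 0.016 0;0 0 0 0.001 0.001 0.016 0",
)

```text
time: 5.95
ee_pos: [0.5403, -0.0603, 0.1265]
eef_rot: [0.135, 0.991, -0.0, -0.0]
ft_force: [-0.8, -1.7, -3.1]
width: 0.014
grip_force: 25.0
```

>>> play_rows(
  increments="0 0 0 0 0 0.006 0;0 0 0 0 0 0.012 0;0 0 0 0 0 0.018 0;0 0 0 0 0 0.018 0",
)

```text
time: 6.35
ee_pos: [0.54, -0.0603, 0.1076]
eef_rot: [0.135, 0.991, -0.0, -0.001]
ft_force: [0.6, -2.6, -4.4]
width: 0.0139
grip_force: 25.0
```

>>> play_rows(
  increments="0 0 0 0 0 0.006 0;0 0 0 0 0 0.012 0;0 0 0 0 0 0.017 0;0 0 0 0 0 0.019 0;0 0 0 0 0 0.020 0;0 0 0 0 0 0.020 0",
)

```text
time: 6.95
ee_pos: [0.5403, -0.0603, 0.0886]
eef_rot: [0.135, 0.991, -0.0, -0.0]
ft_force: [-0.8, -3.4, -2.1]
width: 0.0139
grip_force: 25.0
```

>>> play_rows(
  increments="0 0 0 0 0 0.002 0;0 0 0 0 0 0.003 0;0 0 0 0 0 0.003 0;0 0 0 0 0 0.003 0",
)

```text
time: 7.35
ee_pos: [0.5413, -0.0606, 0.0884]
eef_rot: [0.135, 0.991, 0.001, 0.001]
ft_force: [-12.2, -4.2, 27.4]
width: 0.0137
grip_force: 25.0
```

>>> play_rows(
  increments="0 0 0 0 0 -0.003 0;0 0 0 0 0 -0.003 0;0 0 0 0 0 -0.003 0.4;0 0 0 0 0 -0.003 0.4;0 0 0 0 0 -0.003 0.4;0 0 0 0 0 -0.003 0.4;0 0 0 0 0 -0.003 0.4;0 0 0 0 0 -0.003 0.4",
)

```text
time: 8.15
ee_pos: [0.5406, -0.06, 0.0887]
eef_rot: [0.135, 0.991, 0.0, 0.0]
ft_force: [-0.4, 0.2, -1.1]
width: 0.0343
grip_force: 0.0
```

>>> play_rows(
  increments="0 0 0 0 0 -0.02 0.4;0 0 0 0 0 -0.05 0.4;0 0 0 0 0 -0.09 0.4;0 0 0 0 0 -0.1 0.4;0 0 0 0 0 -0.1 0.4",
)

```text
time: 8.65
ee_pos: [0.5415, -0.0601, 0.1904]
eef_rot: [0.135, 0.991, 0.001, 0.002]
ft_force: [0.2, -0.4, -0.4]
width: 0.0349
grip_force: 0.0
```

Run:
```python
from h import *
d=camera("side");np.savez("sideD.npz",**d)
o=[cv2.resize(d["color"][150:270,200:280,::-1],(400,600),interpolation=cv2.INTER_CUBIC)]
cv2.imwrite("pics/e.png",o[0])
a=np.radians(-15.4);X=np.array([np.cos(a),np.sin(a)]);Y=np.array([-X[1],X[0]])
p=np.array([.5411,-.0598])-.13*Y+.0003*X
rel((*p,.19),down(74.6))
```

```text
t 8.7 turn [ 0.0006  0.0006 -0.0015] shift [-0.0009 -0.1297 -0.0014]
```

View pics/e.png

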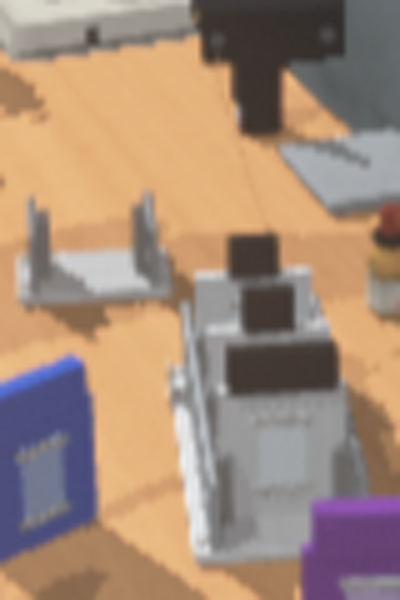

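The returned carrier sits level with the others: bar tops at (253,235), (268,287) and (282,340) are evenly stepped, so it is home and released. Now over to the long bar.

>>> play_rows(
  increments="0 0 0 -0.001 -0.04 0 0.4;0 0 0 -0.001 -0.08 0 0.4;0 0 0 -0.001 -0.12 0 0.4;0 0 0 -0.001 -0.1297 0 0.4;0 0 0 -0.001 -0.1297 0 0.4;0 0 0 -0.001 -0.1297 0.04 0.4;0 0 0 -0.001 -0.1297 0.06 0.4;0 0 0 -0.001 -0.1297 0.06 0.4",
)

```text
time: 9.5
ee_pos: [0.5053, -0.1827, 0.1252]
eef_rot: [0.134, 0.991, 0.0, -0.003]
ft_force: [-0.9, -0.3, 0.0]
width: 0.0349
grip_force: 0.0
```

Run:
```python
from h import *
a=np.radians(-15.4);X=np.array([np.cos(a),np.sin(a)]);Y=np.array([-X[1],X[0]])
p=np.array([.5411,-.0598])-.13*Y+.0003*X
rel((*p,.088),down(74.6))
```

```text
t 9.5 turn [-0.0003 -0.0063  0.0008] shift [-0.0024 -0.002   0.0372]
```

>>> play_rows(
  increments="0 0 0 0 0 0.02 0.4;0 0 0 0 0 0.04 0.4;0 0 0 0 0 0.041 0.4;0 0 0 0 0 0.041 0.4;0 0 0 0 0 0.041 0.4",
)

```text
time: 10.0
ee_pos: [0.5078, -0.1852, 0.0891]
eef_rot: [0.135, 0.991, 0.0, 0.001]
ft_force: [-0.7, -0.5, -0.6]
width: 0.0351
grip_force: 0.0
```

>>> play_rows(
  increments="0 0 0 0 0 0.001 0;0 0 0 0 0 0.001 0;0 0 0 0 0 0.001 0;0 0 0 0 0 0.001 0;0 0 0 0 0 0.001 0;0 0 0 0 0 0.001 0;0 0 0 0 0 0.001 0",
  grip_force=40,
)

```text
time: 10.7
ee_pos: [0.5069, -0.1857, 0.087]
eef_rot: [0.135, 0.991, -0.0, 0.0]
ft_force: [-0.9, -1.9, 4.6]
width: 0.0137
grip_force: 39.8
```

>>> play_rows(
  increments="0 0 0 0 0 -0.02 0;0 0 0 0 0 -0.05 0;0 0 0 0 0 -0.08 0;0 0 0 0 0 -0.11 0;0 0 0 0 0 -0.14 0;0 0 0 0 0 -0.16 0;0 0 0 0 0 -0.16 0;0 0 0 0 0 -0.16 0",
)

```text
time: 11.5
ee_pos: [0.5068, -0.1849, 0.2461]
eef_rot: [0.135, 0.991, 0.0, -0.0]
ft_force: [-0.9, -0.8, -1.1]
width: 0.0141
grip_force: 39.7
```

Run:
```python
from h import *
s=read_state();print(s["width"],s["grip_force"],s["ee_pos"])
th=np.radians(12.5);yw=np.radians(-1.5)
Rz=Ro.from_euler("z",yw).as_matrix()
look=Rz@[-np.cos(th),0,-np.sin(th)];up=Rz@[-np.sin(th),0,np.cos(th)]
lens=np.array([.664,.2045,.271]);c=lens+.12*look;tcp=c+.0395*up
z=-up
# carrier y (tool y) along lens x axis (=-look): 2 options
C=Ro.from_quat(s["eef_rot"]).as_matrix()
for sg in(1,-1):
    y=-sg*look;R=np.c_[np.cross(y,z),y,z];print(sg,c,tcp);rel(tcp,R)
    # 45 mm back/waypoint
    rel((.50,-.08,.27),R)
print(s["joint_positions"])
```

```text
0.01406820129474031 39.74367430645543 [ 0.50676159 -0.18489775  0.24610776]
1 [0.54688463 0.20756677 0.24502725] [0.53833819 0.20779057 0.28359094]
t 11.5 turn [-0.185  -0.1455  1.3213] shift [ 0.0743  0.3869 -0.0372]
t 11.5 turn [-0.185  -0.1455  1.3213] shift [ 0.0345  0.0993 -0.0238]
-1 [0.54688463 0.20756677 0.24502725] [0.53833819 0.20779057 0.28359094]
t 11.5 turn [ 0.1555 -0.1977 -1.8065] shift [ 0.0743  0.3869 -0.0372]
t 11.5 turn [ 0.1555 -0.1977 -1.8065] shift [ 0.0345  0.0993 -0.0238]
[-0.30870246  0.13400713  0.63639848  1.68291266 -0.0819576   1.35187973
  1.64210039]
```

```bash
cat >> h.py <<'E'
_th=np.radians(12.5);_R=Ro.from_euler("z",np.radians(-1.5)).as_matrix()
look=_R@[-np.cos(_th),0,-np.sin(_th)];up=_R@[-np.sin(_th),0,np.cos(_th)]
lens=np.array([.664,.2045,.271]);tcpT=lens+.12*look+.0395*up
RT=np.c_[np.cross(-look,-up),-look,-up]
E
python3 -c "
from h import *
rel((.47,0,.28),RT)"
```

```text
t 11.5 turn [-0.185  -0.1455  1.3213] shift [ 0.0848  0.1684 -0.0338]
```

>>> play_rows(
  increments="-0.02 -0.016 0.145 0.01 0.02 -0.033 0;-0.04 -0.032 0.285 0.02 0.04 -0.034 0;-0.06 -0.048 0.43 0.03 0.06 -0.034 0;-0.08 -0.064 0.57 0.04 0.085 -0.034 0;-0.1 -0.08 0.71 0.05 0.11 -0.034 0;-0.12 -0.096 0.86 0.06 0.135 -0.034 0;-0.14 -0.11 1.0 0.07 0.155 -0.034 0;-0.16 -0.126 1.143 0.085 0.168 -0.034 0",
)

```text
time: 12.3
ee_pos: [0.469, 0.001, 0.2789]
eef_rot: [0.649, 0.754, 0.066, 0.069]
ft_force: [0.2, -0.3, -1.6]
width: 0.0139
grip_force: 39.7
```

```bash
python3 -c "
from h import *
rel((.47,0,.28),RT);rel(tcpT,RT);print(read_state()['joint_positions'])"
```

```text
t 12.3 turn [-0.0262 -0.0183  0.1737] shift [-0.0011  0.001  -0.0009]
t 12.3 turn [-0.0262 -0.0183  0.1737] shift [0.1942 0.0987 0.0108]
[-0.4794198  -0.22584781  0.31828438  1.9280462   0.09504851  1.23907888
 -0.03514425]
```

>>> play_rows(
  increments="-0.026 -0.018 0.174 0 0 0 0;-0.026 -0.018 0.174 0.01 0 0.001 0;-0.026 -0.018 0.174 0.04 0.02 0.002 0;-0.026 -0.018 0.174 0.07 0.035 0.004 0;-0.026 -0.018 0.174 0.1 0.05 0.006 0;-0.026 -0.018 0.174 0.13 0.065 0.007 0;-0.026 -0.018 0.174 0.13 0.065 0.007 0;-0.026 -0.018 0.174 0.13 0.065 0.007 0",
)

```text
time: 13.1
ee_pos: [0.5138, 0.1379, 0.282]
eef_rot: [0.71, 0.696, 0.075, 0.078]
ft_force: [0.3, -0.9, -1.9]
width: 0.0139
grip_force: 39.7
```

```bash
python3 -c "
from h import *
rel(tcpT,RT);print(read_state()['joint_positions'])"
```

```text
t 13.1 turn [-0.0017  0.0004  0.0057] shift [0.0704 0.0229 0.0032]
[-0.55898753 -0.06547141  0.14364072  1.79965746  0.10842054  1.21238122
 -0.46345724]
```

>>> play_rows(
  increments="0 0 0.005 0.02 0.006 0.001 0;0 0 0.005 0.04 0.012 0.002 0;0 0 0.005 0.06 0.019 0.003 0;0 0 0.005 0.07 0.023 0.003 0;0 0 0.005 0.07 0.023 0.003 0;0 0 0.005 0.07 0.023 0.003 0",
)

```text
time: 13.7
ee_pos: [0.5391, 0.2057, 0.2857]
eef_rot: [0.713, 0.693, 0.076, 0.078]
ft_force: [-0.0, -0.0, -1.8]
width: 0.0135
grip_force: 39.7
```

Run:
```python
from h import *
rel(tcpT,RT)
d=camera("side");np.savez("sideF.npz",**d)
a=cv2.resize(d["color"][60:180,200:300,::-1],(500,600),interpolation=cv2.INTER_CUBIC)
cv2.imwrite("pics/f.png",a)
```

```text
t 13.7 turn [ 0.0008  0.     -0.0021] shift [ 0.0021 -0.0013  0.0019]
```

View pics/f.png

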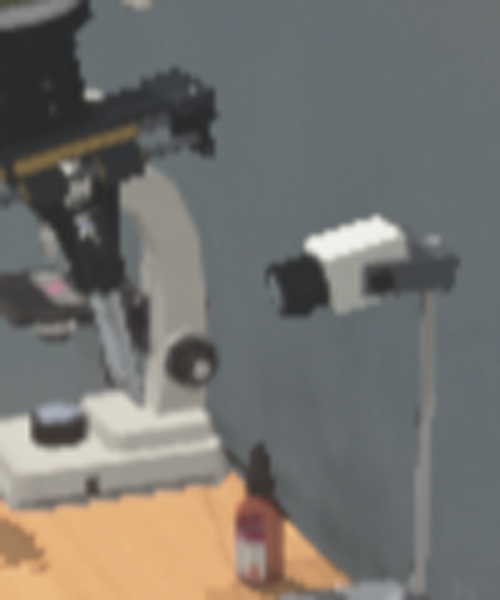

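The carrier hangs at about (118,342), grip bar up. Its face is parallel to the lens front at (277,290), on the extended barrel axis and well clear of it. Settling before handing in.

>>> play_rows(
  increments="0 0 0 0.002 0 0.001 0;0 0 0 0.002 0 0.001 0;0 0 0 0.002 0 0.001 0;0 0 0 0.002 0 0.001 0;0 0 0 0.002 0 0.001 0;0 0 0 0.002 0 0.001 0;0 0 0 0.002 0 0.001 0;0 0 0 0.002 0 0.001 0",
)

```text
time: 14.55
ee_pos: [0.5394, 0.2091, 0.285]
eef_rot: [0.712, 0.693, 0.077, 0.078]
ft_force: [0.3, -0.5, -1.1]
width: 0.0137
grip_force: 39.7
```

```bash
python3 -c "
from h import *
rel(tcpT,RT);s=read_state();print(s['grip_force'],np.abs(s['joint_vel']).max());print(close_job())"
```

```text
t 14.55 turn [ 0.0013 -0.001  -0.001 ] shift [-0.0014 -0.0014  0.0012]
39.743841083163716 0.0022126682172825683
the job is handed in; nothing more can be done
None
```

I put the inspected carrier fully home in the empty slot and let go of it; the long-grip carrier is now held still at the pose I measured for the inspection camera, and the job is handed in at 14.6 s (no verdict was returned).

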